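Seat a guide roller in a V-block and hold it down

ROBOT

A 6-joint arm with a two-finger parallel gripper is mounted at the origin on a cart in front of the work surface, level with it; the furniture and walls round the work are solid. World frame = base frame: x ahead of the robot, y to its left, z up, the work surface at z = 0. Lengths are in m, angles in rad, forces in N, time in s.
With the tool pointing down it reaches from about 0.275 to 0.825 m from the base axis. Payload 5.2 kg.
Tool frame: the origin (TCP) lies midway between the tips of the shut fingers; the grasp point (between the pads) lies 19 mm behind it (r.grip_depth is the distance from the TCP to the grasp point, in m); z points along the fingers, y is the line along which they close (so a half turn about z gives the same grasp; the last joint's range is limited). The gripper opens to 93 mm and grips with 3 to 60 N. Pads are 15 mm wide; open, the fingers measure 128 mm over their backs; the gripper's body (75 mm by 188 mm) begins 65 mm behind the grasp point.
Start: joints at [0.943, 0.259, 1.535, -0, 1.348, -0.203], TCP at [0.227, 0.501, 0.219] pointing down, gripper open.
Joint ranges: [-3.14, 3.14], [-0.91, 2.08], [0.19, 2.58], [-1.22, 4.36], [0.22, 2.71], [-3.12, 3.12]. Speed limits (rad/s): [2.57, 2.57, 3.14, 3.14, 3.14, 3.14].

INTERFACE

Orientations are given as a 3x3 rotation matrix whose columns are the frame's x, y, z axes.
In Python, from cell import r, viewer gives the robot as it stands (r), with the cameras (viewer).
- The arm moves only by the tool move_tool, called after "Request:" as name(argument=value, ...) on one line, values as JSON. Schema: {"type":"object","properties":{"offsets":{"type":"array","items":{"type":"number"},"minItems":7,"maxItems":70},"force":{"type":"number"},"only":{"type":"string"},"quiet":{"type":"boolean"},"lines":{"type":"string"}},"required":["offsets"],"additionalProperties":false}. offsets is one flat list of numbers that holds 1 to 10 rows one after another, with no inner brackets; each row has 7 numbers: dx, dy, dz in m, then a rotation vector rx, ry, rz in rad, then the opening from 0.0 (shut) to 1.0 (fully open); each row is the pose to reach, as a shift and turn from the pose commanded when the call began, along the tool's axes at that moment; what a row does not reach only later rows make up. A row lasts 1/12 s, in which the tool goes at most 0.0417 m and 0.125 rad, less where a joint would pass 70% of its speed; a pose out of reach is approached as far as the arm can. The fingers move at their own pace and stop on an object; force is the grip in N (left out, the last holds). Time passes only in rows, so rows that do not move let the fingers close. The tool returns the time, the measured TCP pose, the force, the opening and the grip force at its end. only (a regular expression) keeps the lines of the reply that match it, lines (a string "A,B") keeps lines A to B, and quiet returns only ok. Input that does not fit is refused with a message, and nothing moves.
- r.observe(): the state, without advancing time (a new reading comes with each control period).
- viewer.snapshot(name): name is "scene" or "top" or "wrist"; returns a dict with "pixels" (400x640x3 uint8, red, green, blue), "vertical_fov" (degrees; the focal length in pixels is half the picture's height over the tangent of half this angle, whatever the lens; pixels are square), "cx", "cy" (the principal point, pixels), "R" (3x3) and "t" (3): a world point X has camera coordinates R X + t; the wrist camera has in their place "T_tool_cam" (4x4, takes a point from camera to tool coordinates, whose origin is the TCP and whose axes are the flange's). Camera axes: x right, y down, z forward; pixel columns grow to the right and rows downward; lengths in m; the calibration is good to about 2 mm. A picture is of the moment at which its call begins: read the wrist's pose just before it. There is no depth.
- r.close_job(): hands the job in; it is judged then, once.
The state is a dict: "time_s": time; "qpos": joint angles; "dq": joint speeds; "tau": joint torques, N m; "position": TCP position; "orientation": TCP orientation; "ft_force": force on the tool from outside, world axes, zero at the start; "wrist_torque": the same for the moment, N m; "gripper_width": opening from 0.0 (shut) to 1.0 (fully open); "grip_force": force on a finger pad.
Only numpy, scipy, OpenCV 4.12 (cv2) and the standard library are available. Lean on these libraries where they do the work, as an engineer would, in place of code of your own. Each camera call takes 0.05 s, during which the arm holds its last target. There are 200 camera calls.

TASK

A coil lies in the groove of the V-block: lift it out and leave it lying in the open tray. Then lay the steel guide roller in the groove, along it and midway so that it overhangs both ends equally, bearing on both sloping sides, and finish while holding it pressed straight down firmly there with the gripper (a push of about 20 N, shared by both sides): do not let go or back off at the end. Leave the tweezers, the tin and the transformer where they are.

Things in the scene. Friction and masses are not known exactly. Their poses are not given: they have to be found in the camera images.
- vblock: Rigid steel V-block, fixed. Origin: centre of its underside on the bench. 36 mm long (x), 64 wide (y), top at z 52; foot plate 36 x 108 (y) x 8 mm with screw heads up to z 14. A 90 degree groove runs along x, open at both ends: its sides slope 45 degrees, their planes meet at y 0, z 26 (4 mm relief slot), 52 mm wide at the top. A seated roller has its axis at y 0, z 47.2.
- vee_left: The half of the V-block on its +y side with the sloping groove side that faces -y and up; same origin and axes as the V-block.
- vee_right: The half of the V-block on its -y side with the sloping groove side that faces +y and up; same origin and axes as the V-block.
- roller: Guide roller: plain bright metal cylinder, 30 mm diameter, 58 mm long, flat ends with small centre holes, about 0.28 kg, loose on the bench; it can roll. Its x is the cylinder axis; origin on the surface, 15 mm from the axis, at mid-length. Seated midway it overhangs the V-block 11 mm at each end, so it can be gripped by its two ends.
- roller_center (a point): Centre of the roller, on its axis at mid-length (15 mm above the bench at the start); x along the axis.
- coil: Bobbin with black flanges wound with copper wire, 44 mm diameter, 24 mm wide, 48 g, lying on its rim in the V-groove with its axis along the groove (its z is its axis). Origin: centre of one flange face.
- coil_center (a point): Centre of the coil; while it lies in the groove it is on the groove's middle plane, 57.4 mm above the bench, its top 80 mm above the bench.
- tray: Shallow open grey tray, 100 x 100 x 24 mm, walls and floor 3 mm (fixed), on the other side of the V-block from the roller. Origin: centre of its underside. Beware: a tall winding machine (about x over 0.42 m, y 0.17 to 0.5, over 0.4 m high) stands left of the work, near the arm at its start.
- tweezers: Steel tweezers lying on the bench to the right, beyond the work, 127 x 13 x 9 mm; origin at the middle of the underside, x along its length. Bystander.
- flux_tin: Round tin, 57 mm diameter, 22 mm high, between the V-block and the drawer cabinet (front about x 0.57 m, y -0.28 to -0.03, some 0.25 m high); origin at the centre of the underside. Bystander.
- transformer: Small open-frame transformer, 37 x 46 x 38 mm; origin at the centre of the underside. Bystander.

How it is judged:
On the way:
1. the coil lies in the tray, let go (x of coil_center in the frame of tray between -0.047 and 0.047 m and y of coil_center in the frame of tray between -0.047 and 0.047 m and z of coil_center in the frame of tray below 0.035 m and contact force between the fingers and coil below 0.05 N and linear speed of coil below 0.05 m/s), for 0.2 s.
At the end, for the whole second after the job is handed in: Coil at rest in the tray, not touched; roller centre within 10 mm of mid-block along the groove and 2.5 mm of its seated place sideways and in height, axis within 0.06 rad of the groove; fingers on it with over 3 N; it bears on each sloping side with over 4 N (weight alone: under 3 N) (all of step 1 and x of roller_center in the frame of vblock between -0.01 and 0.01 m and y of roller_center in the frame of vblock between -0.0025 and 0.0025 m and z of roller_center in the frame of vblock between 0.0447 and 0.0497 m and angle between the x axis of roller and the x axis of vblock, either way round below 0.06 rad and contact force between roller and vee_left above 4 N and contact force between roller and vee_right above 4 N and contact force between the fingers and roller above 3 N); the arm keeps its last pose, push and grip.
It fails at once if the tweezers is pushed more than 30 mm (distance of tweezers from where it was at the start of the episode above 0.03 m).
It fails at once if the tin is pushed more than 30 mm (distance of flux_tin from where it was at the start of the episode above 0.03 m).
It fails at once if the transformer is pushed more than 30 mm (distance of transformer from where it was at the start of the episode above 0.03 m).
It also fails if it takes over 67 s, if anything falls off the work surface, if the arm or the gripper's body presses on something with over 40 N, if the wrist force passes 120 N, or if a joint passes its speed limit or range.

## Working session

There is one attempt and no reset: what is moved stays moved. The work goes in short steps, Python scripts to look and compute and a tool call to move; the robot and the scene stay as the last step left them, time stands still between calls to the robot, and variables do not carry over. Pictures are saved under pics/ and viewed, at most 10 in all, crops included, and the job is handed in when it is done.

```bash
ls; mkdir -p pics; python3 - <<'E'
from cell import r, viewer
import cv2,numpy as np,pickle
o=r.observe();print({k:np.round(v,3).tolist() for k,v in o.items()})
for n in("scene","top"):
    s=viewer.snapshot(n);pickle.dump(s,open(f"pics/{n}0.pkl","wb"))
    cv2.imwrite(f"pics/{n}0.png",s["pixels"][:,:,::-1]);print(n,s["vertical_fov"],s["cx"],s["cy"],np.round(s["R"],3).tolist(),s["t"])
E
```

```text
cell.py
pics
{'time_s': 0.0, 'qpos': [0.943, 0.259, 1.536, 0.0, 1.348, -0.203], 'dq': [0.0, -0.001, -0.0, 0.0, -0.0, 0.001], 'tau': [-0.0, -43.732, -28.399, 0.072, 0.042, -0.0], 'position': [0.226, 0.501, 0.218], 'orientation': [[-0.911, 0.412, -0.001], [0.412, 0.911, -0.001], [0.0, -0.002, -1.0]], 'ft_force': [0.192, 0.577, -0.065], 'wrist_torque': [0.002, 0.013, 0.022], 'grip_force': 0.0, 'gripper_width': 0.997}
scene 55.194555765791065 320.0335491915869 201.71666075053355 [[0.814, -0.581, 0.015], [-0.313, -0.46, -0.831], [0.49, 0.672, -0.556]] [-0.50079994  0.14925589  0.80765011]
top 43.812516963915385 312.5954479458047 193.96614071553017 [[0.01, -1.0, -0.004], [-0.989, -0.01, -0.151], [0.151, 0.005, -0.989]] [-0.14758286  0.53135969  1.10727755]
```

View pics/scene0.png

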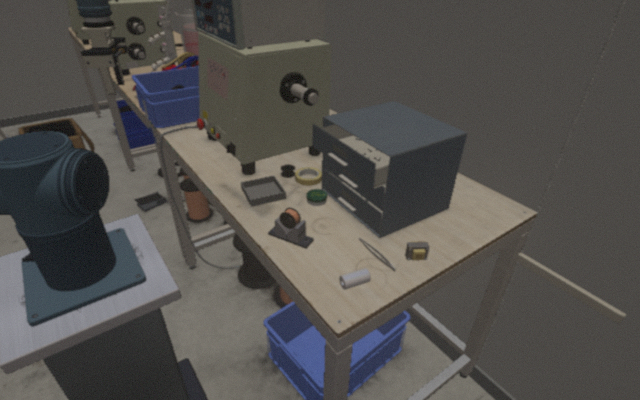

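View pics/top0.png

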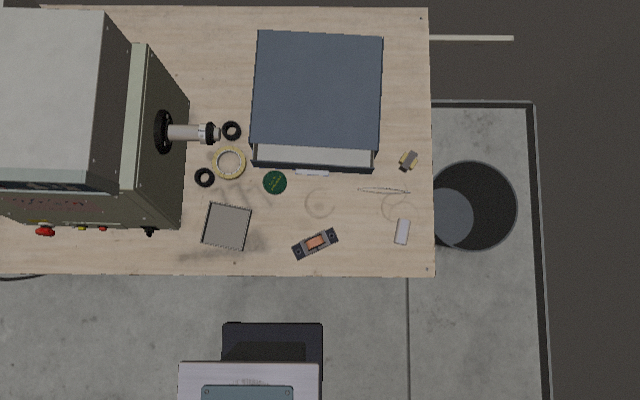

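The top view shows the V-block with the coil at (315,243), foot plate tilted about 25°. The roller is at (402,231), tray at (227,226), tin at (275,182), tweezers at (383,190) and transformer at (408,160). Rough positions next.

```bash
cat > h.py <<'E'
import numpy as np,cv2,pickle
from cell import r, viewer
def K(s):
    f=200/np.tan(np.radians(s["vertical_fov"])/2);return f,s["cx"],s["cy"]
def shot(n,name):
    o=r.observe();s=viewer.snapshot(n);s=dict(s)
    if n=="wrist":
        T=np.eye(4);T[:3,:3]=o["orientation"];T[:3,3]=o["position"]
        M=np.linalg.inv(T@np.array(s["T_tool_cam"]));s["R"],s["t"]=M[:3,:3],M[:3,3]
    pickle.dump(s,open(f"pics/{name}.pkl","wb"));cv2.imwrite(f"pics/{name}.png",s["pixels"][:,:,::-1]);return s
def load(name): return pickle.load(open(f"pics/{name}.pkl","rb"))
def ray(s,p):
    f,cx,cy=K(s);R=np.array(s["R"]);d=R.T@np.array([(p[0]-cx)/f,(p[1]-cy)/f,1.]);return -R.T@np.array(s["t"]),d/np.linalg.norm(d)
def plane(s,p,z):
    c,d=ray(s,p);return c+d*(z-c[2])/d[2]
def cross(rays):
    A=sum(np.eye(3)-np.outer(d,d) for c,d in rays);b=sum((np.eye(3)-np.outer(d,d))@c for c,d in rays);return np.linalg.solve(A,b)
def proj(s,X):
    f,cx,cy=K(s);v=np.array(s["R"])@X+s["t"];return np.array([cx+f*v[0]/v[2],cy+f*v[1]/v[2]])
E
python3 - <<'E'
from h import *
s=load("top0")
for n,p,z in [("coil",(315,242),.08),("footL",(303,250),.0),("f1",(294,252),.008),("f2",(337,236),.008),("roller",(402,231),.03),("rA",(403,219),.03),("rB",(401,243),.03),("tray",(227,226),.024),("tin",(275,182),.022),("tw",(383,190),.005),("tr",(408,160),.038),("edge",(435,275),0)]:
    print(n,plane(s,p,z).round(3))
w=shot("wrist","w0");print(np.round(w["T_tool_cam"],3),w["vertical_fov"])
E
```

```text
coil [ 0.42  -0.149  0.08 ]
footL [ 0.406 -0.121  0.   ]
f1 [ 0.4   -0.1    0.008]
f2 [ 0.439 -0.2    0.008]
roller [ 0.45  -0.349  0.03 ]
rA [ 0.478 -0.351  0.03 ]
rB [ 0.423 -0.346  0.03 ]
tray [0.458 0.055 0.024]
tin [ 0.563 -0.053  0.022]
tw [ 0.549 -0.31   0.005]
tr [ 0.615 -0.364  0.038]
edge [ 0.351 -0.429  0.   ]
[[-0.001 -0.971 -0.237  0.064]
 [ 1.    -0.    -0.001  0.   ]
 [ 0.001 -0.237  0.971 -0.166]
 [ 0.     0.     0.     1.   ]] 67.71987988267624
```

Request:
move_tool(offsets=[-0.163,-0.256,-0.03,0,0,0,1,-0.163,-0.256,-0.03,0,0,0,1,-0.163,-0.256,-0.03,0,0,0,1,-0.163,-0.256,-0.03,0,0,0,1,-0.163,-0.256,-0.03,0,0,0,1,-0.163,-0.256,-0.03,0,0,0,1,-0.163,-0.256,-0.03,0,0,0,1,-0.163,-0.256,-0.03,0,0,0,1,-0.163,-0.256,-0.03,0,0,0,1])

```text
time_s: 0.9
position: [0.2701, 0.1982, 0.249]
orientation: [[-0.909, 0.417, 0.001], [0.417, 0.909, -0.001], [-0.002, 0.0, -1.0]]
ft_force: [-0.3, -0.5, 0.1]
gripper_width: 1.002
grip_force: 0.0
```

Request:
move_tool(offsets=[-0.259,-0.253,0.03,0,0,0.78,1,-0.259,-0.253,0.03,0,0,0.78,1,-0.259,-0.253,0.03,0,0,0.78,1,-0.259,-0.253,0.03,0,0,0.78,1,-0.259,-0.253,0.03,0,0,0.78,1,-0.259,-0.253,0.03,0,0,0.78,1,-0.259,-0.253,0.03,0,0,0.78,1,-0.259,-0.253,0.03,0,0,0.78,1,-0.259,-0.253,0.03,0,0,0.78,1,-0.259,-0.253,0.03,0,0,0.78,1])

```text
time_s: 1.73
position: [0.4039, -0.1407, 0.2176]
orientation: [[-0.355, 0.935, 0.0], [0.935, 0.355, -0.001], [-0.001, -0.0, -1.0]]
ft_force: [0.1, -0.1, 0.1]
gripper_width: 1.001
grip_force: 0.0
```

```bash
python3 -c "
from h import *
shot('wrist','w1')"
```

```text
(no output)
```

View pics/w1.png

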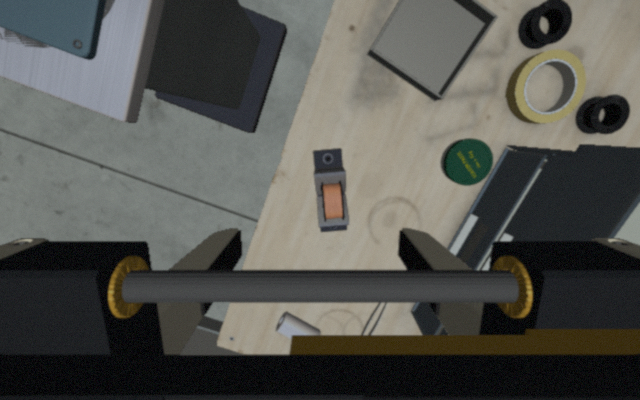

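The wrist view shows the V-block with the coil at (333,202), foot ends at (328,155) and (334,228), and the roller at (297,325) partly hidden. I'll go closer for a measured pair of views.

Request:
move_tool(offsets=[-0.02,0.05,0.07,0,0,0,1,-0.02,0.05,0.07,0,0,0,1,-0.02,0.05,0.07,0,0,0,1,-0.02,0.05,0.07,0,0,0,1])

```text
time_s: 2.12
position: [0.4544, -0.1346, 0.1461]
orientation: [[-0.36, 0.933, -0.006], [0.933, 0.36, 0.004], [0.005, -0.004, -1.0]]
ft_force: [-0.3, 0.1, -0.2]
gripper_width: 1.002
grip_force: 0.0
```

```bash
python3 -c "
from h import *
shot('wrist','w2')"
```

Request:
move_tool(offsets=[0,-0.09,0,0,0,0,1,0,-0.09,0,0,0,0,1,0,-0.09,0,0,0,0,1,0,-0.09,0,0,0,0,1])

```text
time_s: 2.5
position: [0.3696, -0.1695, 0.1504]
orientation: [[-0.356, 0.935, 0.002], [0.935, 0.356, -0.002], [-0.002, 0.001, -1.0]]
ft_force: [-0.4, -0.4, 0.5]
gripper_width: 1.001
grip_force: 0.0
```

```bash
python3 -c "
from h import *
a=load('w2');b=shot('wrist','w3')
cv2.imwrite('pics/w23.png',np.vstack([cv2.resize(s['pixels'][100:250,170:470,::-1],None,fx=2,fy=2,interpolation=cv2.INTER_CUBIC) for s in(a,b)]))
for s in (a,b):
  h=cv2.cvtColor(s['pixels'],cv2.COLOR_RGB2HSV)
  m=((h[...,0]<15)&(h[...,1]>110)&(h[...,2]>80)).astype(np.uint8);m[260:]=0
  n,_,st,c=cv2.connectedComponentsWithStats(m)
  for i in range(1,n):
    if st[i,4]>100: print(st[i],c[i])
"
```

```text
[265 185  23  15 259] [275.68339768 191.63320463]
[268 221  23   9 138] [278.6884058  224.93478261]
[373 181  25  14 260] [384.65769231 187.31923077]
[377 215  22   9 132] [387.15909091 219.63636364]
```

View pics/w23.png

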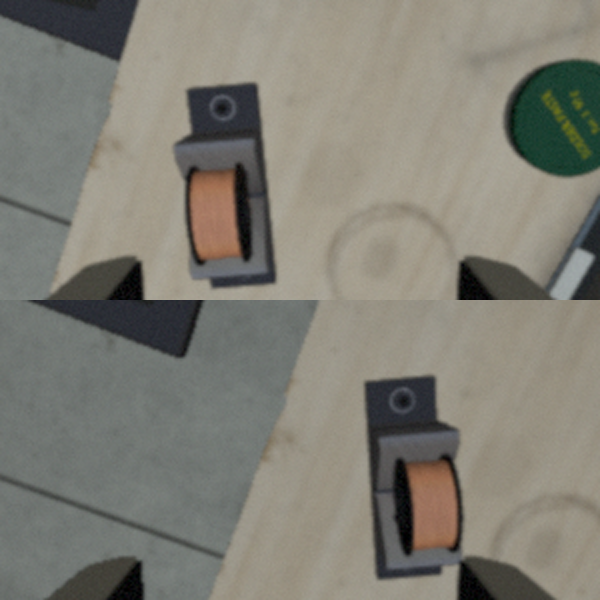

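The paired crops show the copper winding at (217,215) and (434,504), foot corners at (188,89), (256,84), (274,282), (212,287) above and (366,382), (434,377), (442,573), (378,578) below. The screw is at (222,107) and (402,400).

```bash
python3 - <<'E'
from h import *
a=load('w2');b=load('w3')
A=lambda p:(p[0]/2+170-.25,p[1]/2+100-.25)
B=lambda p:(p[0]/2+170-.25,(p[1]-300)/2+100-.25)
P={}
for n,p,q in [("TL",(188,89),(366,382)),("TR",(256,84),(434,377)),("BR",(274,282),(442,573)),("BL",(212,287),(378,578)),("screw",(222,107),(402,400)),("coil",(217,215),(434,504)),("cFL",(187,213),(396,505)),("cFR",(248,213),(461,503))]:
    P[n]=cross([ray(a,A(p)),ray(b,B(q))]);print(n,P[n].round(4),plane(a,A(p),.008).round(4),plane(b,B(q),.008).round(4))
c=sum(P[k] for k in("TL","TR","BR","BL"))/4
d=P["TL"]+P["TR"]-P["BL"]-P["BR"];print("centre",c.round(4),"len",np.linalg.norm(d)/2,"x angle",np.arctan2(-d[0],d[1]))
# roller and tray in fixed views
E
```

```text
TL [ 0.3834 -0.1084  0.0041] [ 0.3841 -0.108   0.008 ] [ 0.383  -0.1084  0.008 ]
TR [ 0.4149 -0.0937  0.0045] [ 0.4151 -0.0934  0.008 ] [ 0.4142 -0.0939  0.008 ]
BR [ 0.4602 -0.1881  0.0099] [ 0.4604 -0.1887  0.008 ] [ 0.4609 -0.1886  0.008 ]
BL [ 0.4299 -0.2045  0.0057] [ 0.43   -0.2036  0.008 ] [ 0.4293 -0.2037  0.008 ]
screw [ 0.4032 -0.1101  0.01  ] [ 0.403  -0.1103  0.008 ] [ 0.4036 -0.1102  0.008 ]
coil [ 0.4219 -0.1454  0.0713] [ 0.4192 -0.1645  0.008 ] [ 0.441  -0.1545  0.008 ]
cFL [ 0.4092 -0.1527  0.0615] [ 0.4041 -0.1692  0.008 ] [ 0.4223 -0.1622  0.008 ]
cFR [ 0.4338 -0.1413  0.067 ] [ 0.4341 -0.1575  0.008 ] [ 0.4542 -0.1489  0.008 ]
centre [ 0.4221 -0.1487  0.0061] len 0.10577343786346159 x angle 0.448995770429604
```

Request:
move_tool(offsets=[0.002,0.056,0,0,0,-0.085,1,0.002,0.056,0,0,0,-0.085,1,0.002,0.056,0.03,0,0,-0.085,1,0.002,0.056,0.06,0,0,-0.085,1,0.002,0.056,0.085,0,0,-0.085,1,0.002,0.056,0.102,0,0,-0.085,1,0.002,0.056,0.102,0,0,-0.085,0.6,0.002,0.056,0.102,0,0,-0.085,0.6], force=10)

```text
time_s: 3.22
position: [0.4236, -0.147, 0.047]
orientation: [[-0.437, 0.9, -0.0], [0.9, 0.437, 0.0], [0.0, 0.0, -1.0]]
ft_force: [0.6, -0.2, 0.9]
gripper_width: 0.904
grip_force: 0.0
```

Request:
move_tool(offsets=[0,0,0,0,0,0,0,0,0,0,0,0,0,0,0,0,0,0,0,0,0,0,0,0,0,0,0,0,0,0,0,0,0,0,0,0,0,0,0,0,0,0,0,0,0,0,0,0,0], force=15)

```text
time_s: 3.8
position: [0.4228, -0.1477, 0.0469]
orientation: [[-0.436, 0.9, 0.0], [0.9, 0.436, -0.0], [-0.0, 0.0, -1.0]]
ft_force: [-0.4, 0.0, -0.2]
gripper_width: 0.404
grip_force: 0.0
```

```bash
python3 -c "
from h import *
shot('wrist','w4')"
```

Request:
move_tool(offsets=[0,0,0,0,0,0,0,0,0,0,0,0,0,0,0,0,0,0,0,0,0,0,0,0,0,0,0,0,0,0,0,0,0,0,0,0,0,0,0,0,0,0], force=15)

```text
time_s: 4.35
position: [0.4227, -0.1477, 0.0466]
orientation: [[-0.436, 0.9, -0.0], [0.9, 0.436, -0.0], [0.0, -0.0, -1.0]]
ft_force: [-1.2, -1.2, 1.0]
gripper_width: 0.261
grip_force: 15.0
```

```bash
python3 - <<'E'
from h import *
# tray: dark-grey outline in top and scene views; look for corners
for n in("top0","scene0"):
    s=load(n);im=s["pixels"]
    x0,y0,x1,y1={"top0":(190,190,270,265),"scene0":(230,165,300,215)}[n]
    g=cv2.cvtColor(im,cv2.COLOR_RGB2HSV)[y0:y1,x0:x1]
    m=((g[...,1]<60)&(g[...,2]<175)).astype(np.uint8)
    m=cv2.morphologyEx(m,cv2.MORPH_OPEN,np.ones((2,2)))
    c=max(cv2.findContours(m,cv2.RETR_EXTERNAL,cv2.CHAIN_APPROX_NONE)[0],key=cv2.contourArea)
    print(n,cv2.contourArea(c),(cv2.approxPolyDP(c,4,True)[:,0]+[x0,y0]).tolist(),cv2.minAreaRect(c))
s=load("top0");im=s["pixels"][210:255,380:425]
h=cv2.cvtColor(im,cv2.COLOR_RGB2HSV);m=(h[...,1]<35).astype(np.uint8)
c=max(cv2.findContours(m,cv2.RETR_EXTERNAL,cv2.CHAIN_APPROX_NONE)[0],key=cv2.contourArea)
print("roller",cv2.contourArea(c),(cv2.boxPoints(cv2.minAreaRect(c))+[380,210]).round(1).tolist())
E
```

```text
top0 5836.5 [[190, 190], [190, 264], [269, 264], [267, 190]] ((39.5, 37.0), (74.0, 79.0), 90.0)
scene0 3253.0 [[230, 165], [230, 214], [285, 214], [289, 208], [299, 214], [294, 175], [299, 165]] ((34.5, 24.5), (49.0, 69.0), 90.0)
roller 294.5 [[391.1, 241.9], [398.8, 216.2], [417.5, 221.9], [409.8, 247.6]]
```

Request:
move_tool(offsets=[0,0,-0.02,0,0,0,0,0,0,-0.05,0,0,0,0,0,0,-0.08,0,0,0,0,0.02,0.015,-0.11,0,0,0,0,0.06,0.04,-0.12,0,0,0,0,0.09,0.06,-0.12,0,0,0,0,0.1,0.065,-0.12,0,0,0,0,0.1,0.065,-0.12,0,0,0,0])

```text
time_s: 5.02
position: [0.4374, -0.0263, 0.1669]
orientation: [[-0.44, 0.898, 0.001], [0.898, 0.44, 0.001], [0.001, 0.001, -1.0]]
ft_force: [-0.5, -0.6, -0.9]
gripper_width: 0.261
grip_force: 15.0
```

```bash
python3 -c "
from h import *
shot('wrist','w5')"
```

```text
(no output)
```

View pics/w5.png

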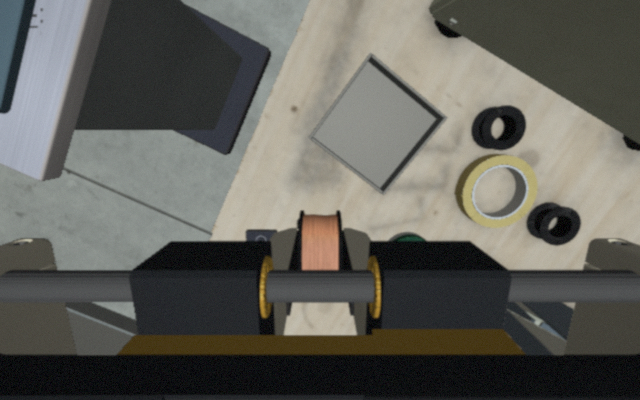

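The coil sits squarely in the fingers at (320,235). The tray rim corners are (371,54), (444,117), (383,191) and (311,138).

```bash
python3 - <<'E'
from h import *
s=load('w5');t=load('top0')
P=np.array([plane(s,p,.024) for p in[(371,54),(444,117),(383,191),(311,138)]]);print(P.round(3),P.mean(0).round(4))
x=cross([ray(s,(377,124)),ray(t,(227,226))]);print(x.round(4))
d=P.mean(0)-r.observe()["position"];print((np.array(r.observe()["orientation"]).T@d).round(4), np.linalg.norm(P[0]-P[1]))
E
```

```text
[[0.423 0.115 0.024]
 [0.516 0.097 0.024]
 [0.498 0.004 0.024]
 [0.406 0.02  0.024]] [0.4607 0.0589 0.024 ]
[ 0.4627  0.0628 -0.0087]
[0.0679 0.059  0.1427] 0.09470036231558988
```

Request:
move_tool(offsets=[0.03,0.027,0,0,0,0,0,0.06,0.052,0,0,0,0,0,0.067,0.058,0.03,0,0,0,0,0.067,0.058,0.07,0,0,0,0,0.067,0.058,0.105,0,0,0,0,0.067,0.058,0.13,0,0,0,0,0.067,0.058,0.14,0,0,0,0,0.067,0.058,0.148,0,0,0,0,0.067,0.058,0.151,0,0,0,0,0.067,0.058,0.151,0,0,0,0])

```text
time_s: 5.9
position: [0.4607, 0.0554, 0.0154]
orientation: [[-0.435, 0.9, -0.001], [0.9, 0.435, -0.0], [0.0, -0.001, -1.0]]
ft_force: [0.8, -0.2, -1.3]
gripper_width: 0.264
grip_force: 15.0
```

Request:
move_tool(offsets=[0,0,0.001,0,0,0,0.45,0,0,0.001,0,0,0,0.45,0,0,0.001,0,0,0,0.45,0,0,0.001,0,0,0,0.45,0,0,0.001,0,0,0,0.45,0,0,-0.02,0,0,0,0.45,0,0,-0.05,0,0,0,0.45,0,0,-0.08,0,0,0,0.6,0,0,-0.12,0,0,0,0.8,0,0,-0.16,0,0,0,1])

```text
time_s: 6.73
position: [0.4597, 0.0565, 0.177]
orientation: [[-0.436, 0.9, -0.001], [0.9, 0.436, 0.0], [0.001, -0.001, -1.0]]
ft_force: [0.9, -0.4, -0.2]
gripper_width: 0.616
grip_force: 0.0
```

```bash
python3 -c "
from h import *
s=shot('wrist','w6');cv2.imwrite('pics/w6c.png',s['pixels'][100:400,160:500,::-1])"
```

```text
(no output)
```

View pics/w6c.png

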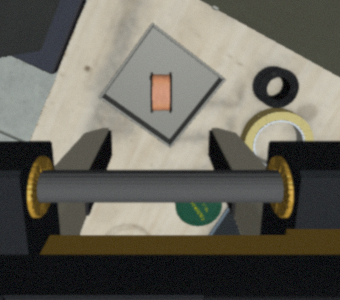

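The coil lies in the middle of the tray, at crop (161,92), released. On to the roller.

Request:
move_tool(offsets=[-0.337,-0.225,0,0,0,0.54,1,-0.337,-0.225,0,0,0,0.54,1,-0.337,-0.225,0,0,0,0.54,1,-0.337,-0.225,0,0,0,0.54,1,-0.337,-0.225,0,0,0,0.54,1,-0.337,-0.225,0,0,0,0.54,1,-0.337,-0.225,0,0,0,0.54,1,-0.337,-0.225,0,0,0,0.54,1,-0.337,-0.225,0,0,0,0.54,1,-0.337,-0.225,0,0,0,0.54,1])

```text
time_s: 7.62
position: [0.4042, -0.3486, 0.1757]
orientation: [[0.09, 0.996, 0.0], [0.996, -0.09, -0.002], [-0.002, 0.001, -1.0]]
ft_force: [0.9, -0.2, 0.0]
gripper_width: 1.0
grip_force: 0.0
```

Request:
move_tool(offsets=[0,0,0.025,0,0,0,1,0,0,0.025,0,0,0,1,0,0,0.025,0,0,0,1,0,0,0.025,0,0,0,1])

```text
time_s: 7.95
position: [0.4052, -0.3441, 0.151]
orientation: [[0.088, 0.996, -0.0], [0.996, -0.088, 0.001], [0.001, -0.0, -1.0]]
ft_force: [-0.0, -0.6, -0.2]
gripper_width: 1.008
grip_force: 0.0
```

```bash
python3 -c "
from h import *
shot('wrist','w7')"
```

Request:
move_tool(offsets=[0,0.09,0,0,0,0,1,0,0.09,0,0,0,0,1,0,0.09,0,0,0,0,1,0,0.09,0,0,0,0,1,0,0.09,0,0,0,0,1])

```text
time_s: 8.42
position: [0.4948, -0.3519, 0.1511]
orientation: [[0.086, 0.996, -0.001], [0.996, -0.086, -0.0], [-0.0, -0.001, -1.0]]
ft_force: [0.1, 0.2, -1.7]
gripper_width: 0.998
grip_force: 0.0
```

```bash
python3 -c "
from h import *
a=load('w7');b=shot('wrist','w8')
cv2.imwrite('pics/w78.png',np.vstack([cv2.resize(s['pixels'][100:250,170:470,::-1],None,fx=2,fy=2,interpolation=cv2.INTER_CUBIC) for s in(a,b)]))
"
```

```text
(no output)
```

View pics/w78.png

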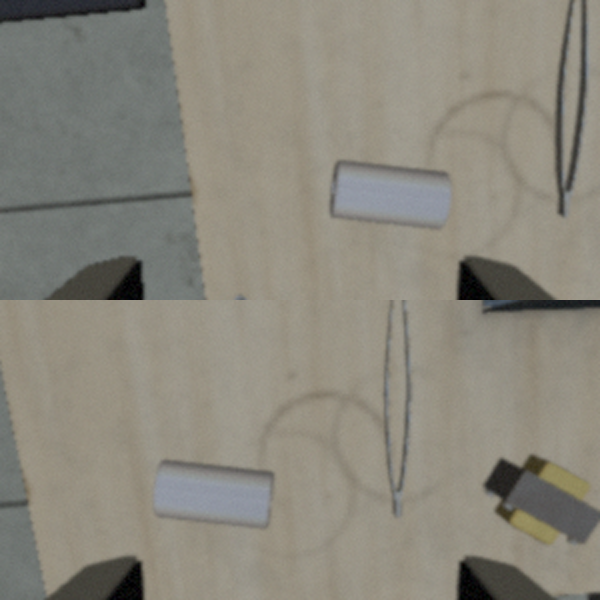

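The crops show the roller from (333,190) to (448,200) above, and from (158,490) to (271,499) below. The tweezers tip is about 60 mm off its right end.

```bash
python3 - <<'E'
from h import *
R=[]
for n in('w7','w8'):
    s=load(n);im=s['pixels'].astype(int);m=((im[...,2]>im[...,0]-5)&(im[...,2]>110)).astype(np.uint8)
    m[:150]=0;m[230:]=0;m=cv2.morphologyEx(m,cv2.MORPH_OPEN,np.ones((3,3)))
    c=max(cv2.findContours(m,cv2.RETR_EXTERNAL,cv2.CHAIN_APPROX_NONE)[0],key=cv2.contourArea)
    b=cv2.boxPoints(cv2.minAreaRect(c));b=b[np.argsort(b[:,0])];L=b[:2].mean(0);Rr=b[2:].mean(0);print(n,cv2.contourArea(c),b.round(1).tolist())
    A,B=plane(s,L,.018),plane(s,Rr,.018);v=B-A
    print((A+B)[:2]/2,np.linalg.norm(v),np.arctan2(v[1],v[0]));R.append(((L+Rr)/2,s))
print(cross([ray(s,p) for p,s in R]).round(4))
o=r.observe();print(np.arctan2(o["orientation"][1][1],o["orientation"][0][1]),o["position"])
E
```

```text
w7 11753.5 [[-0.0, 150.0], [0.0, 216.0], [263.0, 150.0], [263.0, 216.0]]
[ 0.21630206 -0.31588335] 0.26770405318516205 -0.08855846077394948
w8 2298.0 [[45.20000076293945, 162.60000610351562], [50.400001525878906, 211.5], [176.0, 148.8000030517578], [181.10000610351562, 197.8000030517578]]
[ 0.28760312 -0.31973941] 0.1359729151801257 0.01741687982071171
[-0.5199 -0.4481 -1.1079]
-0.08756793386077928 [ 0.49407832 -0.35212673  0.15102866]
```

```bash
python3 - <<'E'
from h import *
R=[]
for n,x0,x1 in(('w7',325,402),('w8',241,315)):
    s=load(n);im=s['pixels'].astype(int);m=((im[...,2]>im[...,0]-5)&(im[...,2]>110)).astype(np.uint8)
    m[:165]=0;m[230:]=0;m[:,:x0]=0;m[:,x1:]=0
    c=max(cv2.findContours(m,cv2.RETR_EXTERNAL,cv2.CHAIN_APPROX_NONE)[0],key=cv2.contourArea)
    b=cv2.boxPoints(cv2.minAreaRect(c));b=b[np.argsort(b[:,0])];L=b[:2].mean(0);Rr=b[2:].mean(0);print(n,cv2.contourArea(c),b.round(1).tolist())
    A,B=plane(s,L,.018),plane(s,Rr,.018);v=B-A
    print((A+B)[:2]/2,np.linalg.norm(v),np.arctan2(v[1],v[0]));R.append(((L+Rr)/2,s))
print(cross([ray(s,p) for p,s in R]).round(4))
E
```

```text
w7 1185.5 [[334.0, 206.10000610351562], [337.29998779296875, 180.89999389648438], [392.8999938964844, 213.89999389648438], [396.20001220703125, 188.8000030517578]]
[ 0.45231065 -0.35193961] 0.061393256085942996 -0.2238247762197113
w8 1186.5 [[245.3000030517578, 206.0], [248.10000610351562, 181.6999969482422], [303.29998779296875, 212.60000610351562], [306.1000061035156, 188.3000030517578]]
[ 0.45033514 -0.35158168] 0.05987810514747102 -0.20387539581549793
[ 0.4514 -0.3503  0.0244]
```

Request:
move_tool(offsets=[-0.0025,-0.0425,0,0,0,0.107,1,-0.0025,-0.0425,0,0,0,0.107,1,-0.0025,-0.0425,0.03,0,0,0.107,1,-0.0025,-0.0425,0.06,0,0,0.107,1,-0.0025,-0.0425,0.09,0,0,0.107,1,-0.0025,-0.0425,0.115,0,0,0.107,1,-0.0025,-0.0425,0.132,0,0,0.107,1,-0.0025,-0.0425,0.141,0,0,0.107,1,-0.0025,-0.0425,0.145,0,0,0.107,1,-0.0025,-0.0425,0.145,0,0,0.107,1], force=10)

```text
time_s: 9.3
position: [0.4515, -0.3517, 0.0057]
orientation: [[0.195, 0.981, -0.001], [0.981, -0.195, 0.0], [0.0, -0.001, -1.0]]
ft_force: [-1.0, -0.2, 0.6]
gripper_width: 1.001
grip_force: 0.0
```

Request:
move_tool(offsets=[0,0,0,0,0,0,0.5,0,0,0,0,0,0,0.5,0,0,0,0,0,0,0.5,0,0,0,0,0,0,0.5,0,0,0,0,0,0,0.5,0,0,0,0,0,0,0.5,0,0,0,0,0,0,0.5,0,0,0,0,0,0,0.5], force=10)

```text
time_s: 9.97
position: [0.4521, -0.3518, 0.006]
orientation: [[0.195, 0.981, -0.0], [0.981, -0.195, -0.0], [-0.0, -0.0, -1.0]]
ft_force: [-2.1, 0.9, 5.5]
gripper_width: 0.623
grip_force: 10.0
```

Request:
move_tool(offsets=[0,0,0,0,0,0,0.5,0,0,0,0,0,0,0.5,0,0,-0.02,0,0,0,0.5,0,0,-0.05,0,0,0,0.5,0,0,-0.08,0,0,0,0.5,0,0,-0.1,0,0,0,0.5,0,0,-0.1,0,0,0,0.5], force=50)

```text
time_s: 10.55
position: [0.4543, -0.3539, 0.1097]
orientation: [[0.195, 0.981, 0.005], [0.981, -0.195, -0.006], [-0.005, 0.006, -1.0]]
ft_force: [0.7, 0.0, -2.0]
gripper_width: 0.619
grip_force: 50.0
```

Request:
move_tool(offsets=[0.193,-0.069,0,0,0,-0.645,0.5,0.193,-0.069,0,0,0,-0.645,0.5,0.193,-0.069,0,0,0,-0.645,0.5,0.193,-0.069,0,0,0,-0.645,0.5,0.193,-0.069,0,0,0,-0.645,0.5,0.193,-0.069,0,0,0,-0.645,0.5,0.193,-0.069,0,0,0,-0.645,0.5,0.193,-0.069,0,0,0,-0.645,0.5,0.193,-0.069,0,0,0,-0.645,0.5])

```text
time_s: 11.3
position: [0.4224, -0.15, 0.1051]
orientation: [[-0.432, 0.902, -0.0], [0.902, 0.432, -0.0], [-0.0, -0.0, -1.0]]
ft_force: [-0.9, 0.1, -2.8]
gripper_width: 0.62
grip_force: 50.0
```

```bash
python3 -c "
from h import *
s=shot('wrist','w9');cv2.imwrite('pics/w9c.png',cv2.resize(s['pixels'][60:330,180:460,::-1],None,fx=2,fy=2,interpolation=cv2.INTER_CUBIC))
print(r.observe()['ft_force'],r.observe()['position'])
"
```

```text
[-0.84193043  0.29475699 -2.78344604] [ 0.42236585 -0.15022525  0.1051823 ]
```

View pics/w9c.png

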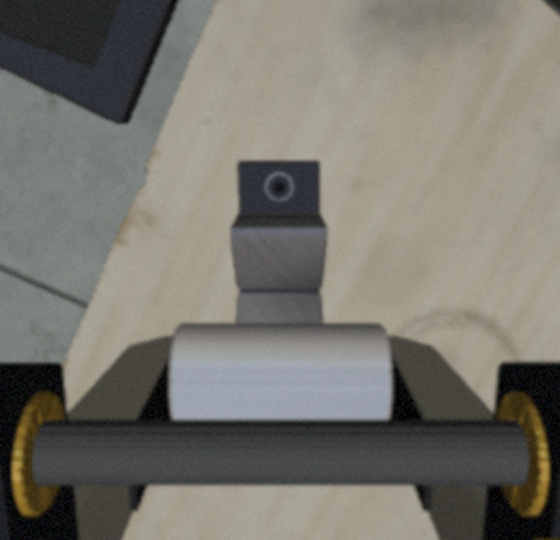

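The roller hangs level and parallel over the block: its middle column is 281 and the block's 279. The groove slot edge is at row 291 and the foot end at row 162. I'll check the sideways offset.

```bash
python3 - <<'E'
from h import *
s=load('w9');o=r.observe();O=np.array(o["orientation"])
for n,p,z in[("slot y+2",(280,291),.028),("foot end y+54",(279,162),.008),("top edge outer y+32",(280,218),.052),("top inner y+26",(279,228),.052)]:
    X=plane(s,(p[0]/2+180-.25,p[1]/2+60-.25),z);print(n,(O.T@(X-o["position"])).round(4),X.round(4))
E
```

```text
slot y+2 [0.0021 0.0008 0.0772] [ 0.4221 -0.148   0.028 ]
foot end y+54 [0.0545 0.0003 0.0972] [ 0.3991 -0.1009  0.008 ]
top edge outer y+32 [0.036  0.0008 0.0532] [ 0.4075 -0.1174  0.052 ]
top inner y+26 [0.0323 0.0004 0.0532] [ 0.4088 -0.1209  0.052 ]
```

Request:
move_tool(offsets=[0,0,0.02,0,0,0,0.5,0,0,0.04,0,0,0,0.5,0,0,0.052,0,0,0,0.5,0,0,0.06,0,0,0,0.5,0,0,0.064,0,0,0,0.5,0,0,0.064,0,0,0,0.5,0,0,0.064,0,0,0,0.5], force=60)

```text
time_s: 11.93
position: [0.4224, -0.1497, 0.0419]
orientation: [[-0.433, 0.901, 0.0], [0.901, 0.433, -0.0], [-0.0, 0.0, -1.0]]
ft_force: [0.4, -0.5, -3.3]
gripper_width: 0.62
grip_force: 60.0
```

Request:
move_tool(offsets=[0,0,0.002,0,0,0,0.5,0,0,0.003,0,0,0,0.5,0,0,0.003,0,0,0,0.5,0,0,0.003,0,0,0,0.5])

```text
time_s: 12.27
position: [0.4223, -0.1491, 0.0391]
orientation: [[-0.434, 0.901, 0.001], [0.901, 0.434, -0.0], [-0.001, 0.001, -1.0]]
ft_force: [-0.2, 0.6, -1.9]
gripper_width: 0.62
grip_force: 60.0
```

Request:
move_tool(offsets=[0,0,0.001,0,0,0,0.5,0,0,0.001,0,0,0,0.5,0,0,0.001,0,0,0,0.5])

```text
time_s: 12.52
position: [0.4222, -0.1487, 0.0385]
orientation: [[-0.434, 0.901, 0.0], [0.901, 0.434, 0.0], [-0.0, 0.001, -1.0]]
ft_force: [-1.7, 3.0, 7.2]
gripper_width: 0.62
grip_force: 60.0
```

Request:
move_tool(offsets=[0.0005,0,0.0005,0,0,0,0.5,0.0005,0,0.001,0,0,0,0.5,0.0005,0,0.001,0,0,0,0.5,0.0005,0,0.001,0,0,0,0.5])

```text
time_s: 12.85
position: [0.4221, -0.1484, 0.0381]
orientation: [[-0.434, 0.901, 0.001], [0.901, 0.434, -0.0], [-0.001, 0.001, -1.0]]
ft_force: [-2.9, 4.7, 13.7]
gripper_width: 0.618
grip_force: 60.0
```

```bash
python3 -c "
from h import *
o=r.observe();print((np.array(o['orientation']).T@o['ft_force']).round(2))"
```

```text
[  5.46  -0.53 -13.69]
```

Request:
move_tool(offsets=[0.0005,0,0.0003,0,0,0,0.5,0.001,0,0.0006,0,0,0,0.5,0.001,0,0.0006,0,0,0,0.5,0.001,0,0.0006,0,0,0,0.5,0.001,0,0.0006,0,0,0,0.5])

```text
time_s: 13.27
position: [0.4221, -0.1484, 0.0381]
orientation: [[-0.435, 0.901, 0.002], [0.901, 0.435, -0.002], [-0.002, 0.001, -1.0]]
ft_force: [-5.4, 1.4, 18.9]
gripper_width: 0.621
grip_force: 60.0
```

```bash
python3 -c "
from h import *
o=r.observe();print((np.array(o['orientation']).T@o['ft_force']).round(2))"
```

```text
[  3.52  -4.23 -18.95]
```

Request:
move_tool(offsets=[0.0005,0,0,0,0,0,0.5,0.0005,0,0,0,0,0,0.5,0.0005,0,0,0,0,0,0.5,0.0005,0,0,0,0,0,0.5,0.0005,0,0,0,0,0,0.5,0.0005,0,0,0,0,0,0.5])

```text
time_s: 13.77
position: [0.4221, -0.1484, 0.0381]
orientation: [[-0.435, 0.901, 0.002], [0.901, 0.435, -0.003], [-0.003, 0.001, -1.0]]
ft_force: [-4.2, 0.2, 16.5]
gripper_width: 0.621
grip_force: 60.0
```

```bash
python3 -c "
from h import *
o=r.observe();print((np.array(o['orientation']).T@o['ft_force']).round(2))
s=shot('wrist','w10');t=shot('top','t1')
a=cv2.resize(s['pixels'][100:330,180:460,::-1],(560,460));b=cv2.resize(t['pixels'][150:265,190:330,::-1],(280,230))
a[:230,:240]=b[:,:240];cv2.imwrite('pics/fin.png',a)"
```

```text
[  1.94  -3.64 -16.52]
```

View pics/fin.png

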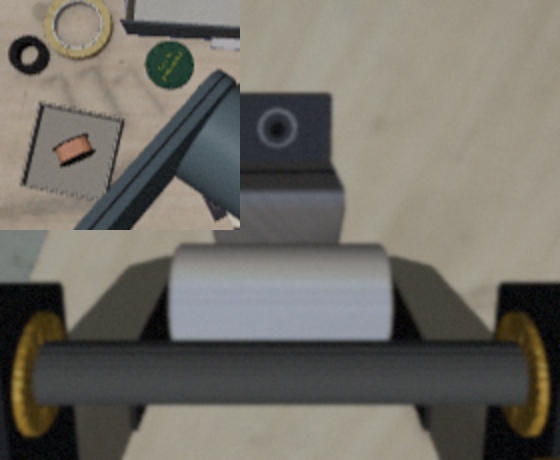

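The roller is seated in the groove, columns 171 to 391, centred on the block at about column 279. The inset shows the coil lying in the tray. The net push is about 19 N with only 2 N sideways, so I'm handing in.

```bash
python3 -c "
from cell import r, viewer
print(r.close_job())"
```

```text
the job is handed in; nothing more can be done
None
```

I handed the job in at about 13.8 s of the 67 s: the coil lies released in the tray, and the roller is seated midway in the V-groove, held with about 19 N straight down and 60 N of grip; the bystanders were never touched, and no verdict was printed.

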